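# Push the jammed worm out of the mincer into the wash tray

### The job

The mincer is being stripped for washing, but its worm has jammed in the barrel. Walk the heavy wash tray forward along the counter without lifting it (push its near corners in turn) until it stands square to the mincer, its end under the open mouth and the barrel in line with the tray's middle; then push the worm out through the mouth with the straight rolling pin, in through the bush at the drive end, so that it drops into the tray. Do not touch the worm with the gripper, lay the pin back in its wooden rest, keep the parts that are in the tray inside it, and leave the crank, the foil bowl and the stomper on the counter where they are.

Things in the scene. Friction and masses are not known exactly. Their poses are not given: they have to be found in the camera images.
- mincer: Steel hand mincer, bolted down. Origin on the counter under mid-barrel. Its y axis is parallel to the level barrel: bush (drive end) at +y, open mouth at -y; axis 85 mm up. Barrel 77 mm across, bore 57, y = +41 to -65 mm; bush housing 44 mm across to y = +65. Hopper on top 106 mm across at y = -10, to 187 mm up. Foot and column: x within 58, y = -5 to +83 mm (foot 10 mm thick, bolts to 21).
- mincer_bush (a point): Centre of the outer face of the drive-end bush, on the barrel axis (85 mm up): a round hole 29 mm across, 32 mm deep, with two sprung nylon cheeks inside, about 23 mm apart left to right once the shank has left them; they yield to some 7 N. The worm's shank stands in the hole. The pin goes in here along the mincer's -y.
- mincer_mouth (a point): Centre of the open mouth of the barrel, on its axis, 130 mm from mincer_bush. The mouth overhangs the column by 60 mm; its underside is 46 mm above the counter.
- worm: Steel worm (feed screw) jammed in the barrel, 0.45 kg. Its axis is its own y, nose to -y; origin on the axis. Flights 51 to 54 mm across, y = +47 to -53 mm; shank 24 mm thick to y = +80; stud 16 mm thick to y = -65. The bush grips the shank: 7 to 12 N move it, little after 25 mm. It tips out of the mouth by itself once most of it is out, and surely with the pin 20 mm out of it.
- worm_tail (a point): Centre of the end face of the worm's shank, where the pin must push. At the start it is flush with the bush face or up to 12 mm inside it.
- worm_nose (a point): Centre of the end of the stud at the worm's nose.
- tray: Heavy steel wash tray, 200 (x) by 320 mm (y) outside, walls 32 high, 4 thick; 2.2 kg with parts, slides at 9 to 18 N. Origin on the counter under its centre. Starts 55 to 90 mm short in the mincer's -x, slightly turned. In place: its centre at x = 0, y about -200 mm (-235 to -165 is good) in the mincer's frame, its y axis parallel to the barrel, its +y end under the mouth, clear of the foot.
- nut: Steel ring nut, 88 mm across (100 over its lugs), 24 mm high, in the tray. Origin under its centre.
- plate: Steel mincer plate with holes, 68 mm across, 6 mm thick, in the tray. Origin under its centre.
- knife: Four-bladed steel mincer knife, about 60 mm across, 11 mm high, in the tray. Origin under its centre.
- pin: Straight plain rolling pin of pale wood: a rod 20 mm thick and 330 mm long, 75 g, lying level along its own y axis. Origin at its middle, on its axis. The two ends are alike.
- pin_a (a point): Centre of the end face of the pin at its -y.
- pin_b (a point): Centre of the end face of the pin at its +y.
- rest: Dark wooden rest for the pin, fixed: base 85 by 255 mm, 12 mm thick, with two V-notched cheeks 14 mm thick at y = -105 and +105 mm, 56 mm high. The pin lies in the notches along the rest's y axis, its axis 45 mm above the counter; between the cheeks it is free all round. Origin on the counter under its centre.
- crank: Steel mincer crank lying on the counter, about 190 mm long, wooden grip standing up to 105 mm. Bystander. Origin at the counter under its middle.
- bowl: Foil meal bowl with a film lid, 142 mm across, 46 mm high. Bystander. Origin under its centre.
- stomper: White plastic mincer stomper standing upright, 48 mm across, 142 mm high. Bystander. Origin under its centre.
Things that resemble listed ones, but are neither listed nor needed, are in the scene too. Leave any pink, red or yellow look-alike of the plate alone.

How it is judged:
By the outcome, as a careful person would: the job done as asked, in the order asked, and still so for the second after the job is handed in, with the robot touching nothing.
It also fails if it takes over 72 s, if anything falls off the work surface, if the arm or the gripper's body presses on something with over 40 N, if the wrist force passes 120 N, or if a joint passes its speed limit or range.

### The arm

A 7-joint arm with a two-finger parallel gripper is mounted at the origin on the work surface. World frame = base frame: x ahead of the robot, y to its left, z up, the work surface at z = 0. Lengths are in m, angles in degrees, forces in N, time in s.
With the tool pointing down it reaches from about 0.425 to 0.875 m from the base axis. Payload 4.7 kg.
Tool frame: the origin (TCP) lies between the finger pads; the fingertips stand 11 mm ahead of it and the grasp point (between the pads) lies 8 mm behind it (env.tcp_to_tips is the distance from the TCP to the fingertips, in m); z points along the fingers, y is the line along which they close (so a half turn about z gives the same grasp; the last joint's range is limited). The gripper opens to 87 mm and grips with 3 to 60 N. Pads are 19 mm wide; open, the fingers measure 117 mm over their backs; the gripper's body (75 mm by 190 mm) begins 51 mm behind the grasp point.
Start: joints at [-66.973, 18.392, -4.016, 83.108, 1.295, 78.541, -3.26], TCP at [0.246, 0.602, 0.234] pointing down, gripper open.
Joint ranges: [-163.93, 163.93], [-17.29, 119.83], [-79.2, 71.16], [3.27, 140.29], [-89.18, 269.18], [5.43, 117.66], [-154.24, 154.24]. Speed limits (degrees/s): [147.25, 147.25, 180, 180, 180, 180, 180].

### API

Orientations are given as [roll, pitch, yaw] about the fixed x, y, z axes, in that order (R = Rz(yaw) Ry(pitch) Rx(roll)).
In Python, from cell import env, viewer gives the robot as it stands.
- The arm moves only by the tool step_arm, never from a script. Its arguments are lists of equal length, an entry for each row: "delta_pos": the shift along the tool's x, y, z in units of 0.2 m (1.0 is 0.2 m), a list of three; "rot": the turn, a rotation vector about the tool's x, y, z in units of 1.5 rad (1.0 is 1.5 rad), a list of three; "gripper": the gripper command: -1 is shut, 1 is fully open, values between are in proportion. A call has 1 to 20 rows; each row is the pose to reach, as a shift and turn from the pose commanded when the call began, along the tool's axes at that moment; what a row does not reach only later rows make up. A row lasts 1/8 s, in which the tool goes at most 62.5 mm and 10.7 degrees, less where a joint would pass 70% of its speed; a pose out of reach is approached as far as the arm can. A call with a number of a shift or a turn outside -1 to 1 is refused whole. A call with a gripper value outside its range is refused whole. The fingers move at their own pace and stop on an object; "squeeze" is the grip in N (left out, the last holds). Time passes only in rows, so rows that repeat a pose let the fingers close. It gives the time, the measured TCP pose, the force, the opening and the grip force at its end, in the units of the state.
- env.get_obs(): the state, without advancing time (a new reading comes with each control period).
- viewer.read_camera(name): name is "scene" or "top" or "wrist"; returns a dict with "img" (400x640x3 uint8, red, green, blue), "fx", "fy", "cx", "cy" (pixels), "pose" (4x4, takes a point from camera to world coordinates). Camera axes: x right, y down, z forward; pixel columns grow to the right and rows downward; lengths in m; the calibration is good to about 2 mm. A picture is of the moment at which its call begins. There is no depth.
- env.sign_off(): hands the job in; it is judged then, once.
The state is a dict: "time_s": time; "qpos": joint angles; "joint_velocities": joint speeds; "effort": joint torques, N m; "tool_pos": TCP position; "tool_rot": TCP orientation; "force": force on the tool from outside, world axes, zero at the start; "wrist_torque": the same for the moment, N m; "grip_width": finger opening in m; "grasp_force": force on a finger pad.
Only numpy, scipy, OpenCV 4.12 (cv2) and the standard library are available. Lean on these libraries where they do the work, as an engineer would, in place of code of your own. Each camera call takes 0.05 s, during which the arm holds its last target. There are 200 camera calls.

## Working session

There is one attempt and no reset: what is moved stays moved. The work goes in short steps, Python scripts to look and compute and a tool call to move; the robot and the scene stay as the last step left them, time stands still between calls to the robot, and variables do not carry over. Pictures are saved under pics/ and viewed, at most 12 in all, crops included, and the job is handed in when it is done.

Besides the shell and the picture viewer there is one more tool, called after "Request:" as name(argument=value, ...), one argument or row to a line, values as JSON. step_arm: Moves the arm, as the interface text tells. Shifts and turns lie within -1 to 1; 1 stands for 0.2 m of shift or 1.5 rad of turn. Its arguments: {"type":"object","properties":{"delta_pos":{"type":"array"},"rot":{"type":"array"},"gripper":{"type":"array"},"squeeze":{"type":"number"}},"required":["delta_pos","rot","gripper"]}

```bash
ls; mkdir -p pics; cat > h.py <<'E'
import numpy as np, cv2, sys
from cell import env, viewer
from scipy.spatial.transform import Rotation as R
def cam(n):
    c=viewer.read_camera(n); return c
def save(c,f,crop=None,s=1):
    im=c["img"][:,:,::-1]
    if crop: im=im[crop[1]:crop[3],crop[0]:crop[2]]
    cv2.imwrite("pics/"+f,cv2.resize(im,None,fx=s,fy=s,interpolation=cv2.INTER_CUBIC))
def ray(c,u,v):
    P=np.array(c["pose"]); d=P[:3,:3]@np.array([(u-c["cx"])/c["fx"],(v-c["cy"])/c["fy"],1]); return P[:3,3],d
def onz(c,u,v,z):
    o,d=ray(c,u,v); return o+d*(z-o[2])/d[2]
def proj(c,p):
    P=np.array(c["pose"]); q=P[:3,:3].T@(np.array(p)-P[:3,3]); return np.array([q[0]/q[2]*c["fx"]+c["cx"],q[1]/q[2]*c["fy"]+c["cy"]])
def tool():
    o=env.get_obs(); return np.array(o["tool_pos"]),R.from_euler('xyz',o["tool_rot"],degrees=True),o
E
python3 - <<'E'
from h import *
import pickle
print(env.get_obs())
d={}
for n in ("top","scene"):
    c=cam(n); d[n]=c; save(c,n+"0.png",s=1.25); print(n,c["fx"],c["cx"],c["cy"],np.round(c["pose"],4))
pickle.dump(d,open("c0.pkl","wb"))
E
```

```text
pics
{'time_s': 0.0, 'qpos': array([-66.973627  ,  18.43797815,  -4.01654851,  83.17519197,
         1.2965818 ,  78.54028086,  -3.25986824]), 'joint_velocities': array([-0.09268572, -0.00544384,  0.11325702, -0.0316452 ,  0.0091579 ,
        0.07176263,  0.0259241 ]), 'effort': array([-1.01224086e-04, -4.91282380e+01, -4.04080097e-01, -3.12541044e+01,
       -6.39673742e-02,  4.36190399e-02,  1.78736200e-04]), 'tool_pos': array([0.24563458, 0.60122555, 0.23247136]), 'tool_rot': array([-1.79891885e+02,  6.99024228e-03,  1.57784802e+02]), 'force': array([-0.38342809,  0.72376817, -0.36853306]), 'wrist_torque': array([-0.02813693,  0.01694455,  0.012616  ]), 'grasp_force': 0.0, 'grip_width': 0.08688873039838149}
top 488.64544586396056 307.99595773517717 194.49600198806917 [[-0.0175 -0.9982  0.057   0.5138]
 [-0.9998  0.0182  0.0116 -0.0629]
 [-0.0126 -0.0568 -0.9983  1.319 ]
 [ 0.      0.      0.      1.    ]]
scene 372.8709957109528 318.13849565097865 202.54612039451698 [[ 0.8337  0.3897 -0.3912  1.0168]
 [ 0.552  -0.5738  0.605  -0.7068]
 [ 0.0112 -0.7203 -0.6935  0.8548]
 [ 0.      0.      0.      1.    ]]
```

View pics/top0.png

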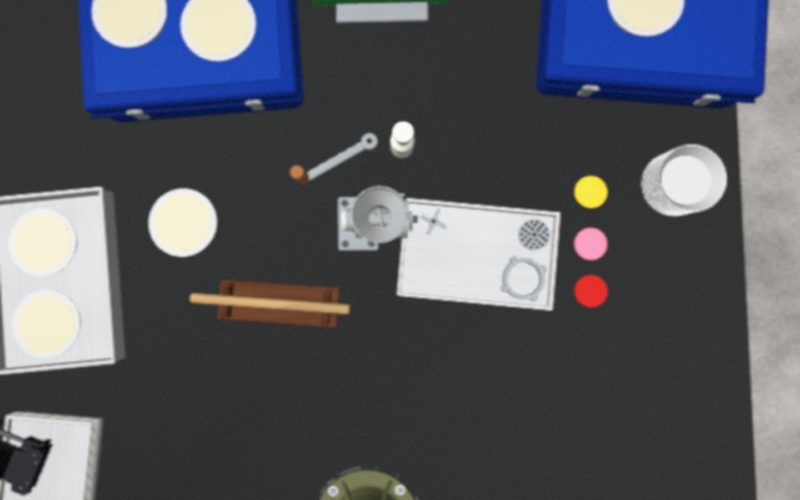

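View pics/scene0.png

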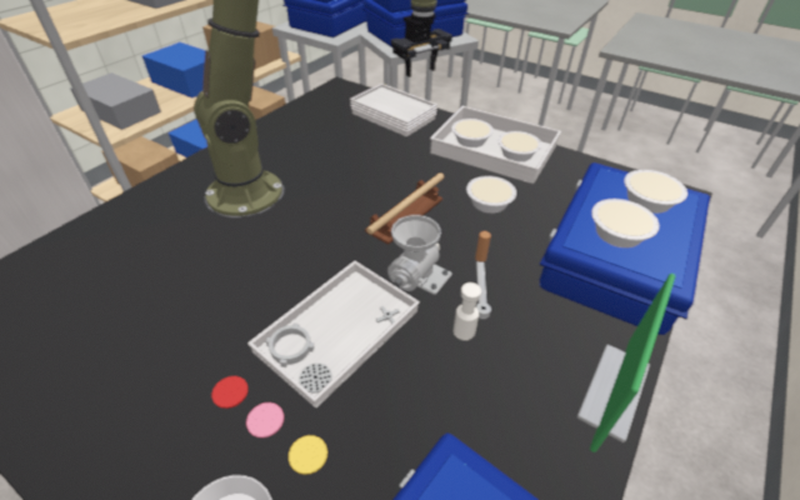

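Top view: the mincer foot's left edge is at (337,197)-(337,249), the hopper at (380,215), the tray at (398..558, 200..308), the pin from (192,298) to (348,309), and the stomper at (402,138). +y is to the left and +x is up. Next I zoom for corners.

```bash
python3 - <<'E'
from h import *
import pickle
d=pickle.load(open("c0.pkl","rb")); c=d["top"]
save(c,"z1.png",(145,130,345,270),4)
hsv=cv2.cvtColor(c["img"],cv2.COLOR_RGB2HSV)
def big(m,roi):
    k=np.zeros_like(m);x0,y0,x1,y1=roi;k[y0:y1,x0:x1]=m[y0:y1,x0:x1]
    cs=cv2.findContours(k,cv2.RETR_EXTERNAL,cv2.CHAIN_APPROX_NONE)[0]; return max(cs,key=cv2.contourArea)
m=((hsv[...,2]>110)).astype(np.uint8)*255
t=big(m,(335,150,455,255)); bx=cv2.boxPoints(cv2.minAreaRect(t)); print("tray px",bx)
for p in bx: print(np.round(onz(c,*p,0.032),4))
# pin: orange pale
m=cv2.inRange(hsv,(8,60,140),(25,200,255)); t=big(m,(140,220,290,265)); r=cv2.minAreaRect(t); bx=cv2.boxPoints(r);print("pin",r)
for p in bx: print(np.round(onz(c,*p,0.045),4))
m=cv2.inRange(hsv,(0,60,30),(12,255,139)); t=big(m,(165,215,280,270)); r=cv2.minAreaRect(t); bx=cv2.boxPoints(r);print("rest",r)
for p in bx: print(np.round(onz(c,*p,0.02),4))
E
```

```text
tray px [[327.55148 237.74136]
 [335.0659  158.30353]
 [449.6085  169.13864]
 [442.0941  248.57648]]
[ 0.4728 -0.0973  0.032 ]
[ 0.682  -0.1213  0.032 ]
[ 0.6475 -0.4225  0.032 ]
[ 0.4394 -0.3958  0.032 ]
pin ((215.0122833251953, 242.33425903320312), (126.61608123779297, 7.830399513244629), 4.23639440536499)
[0.4711 0.3619 0.045 ]
[0.4914 0.3604 0.045 ]
[0.4615 0.0309 0.045 ]
[0.4413 0.0327 0.045 ]
rest ((223.2933349609375, 232.04026794433594), (96.47642517089844, 12.964482307434082), 4.236394882202148)
[0.4868 0.3085 0.02  ]
[0.5211 0.3059 0.02  ]
[0.4977 0.0496 0.02  ]
[0.4635 0.0526 0.02  ]
```

View pics/z1.png

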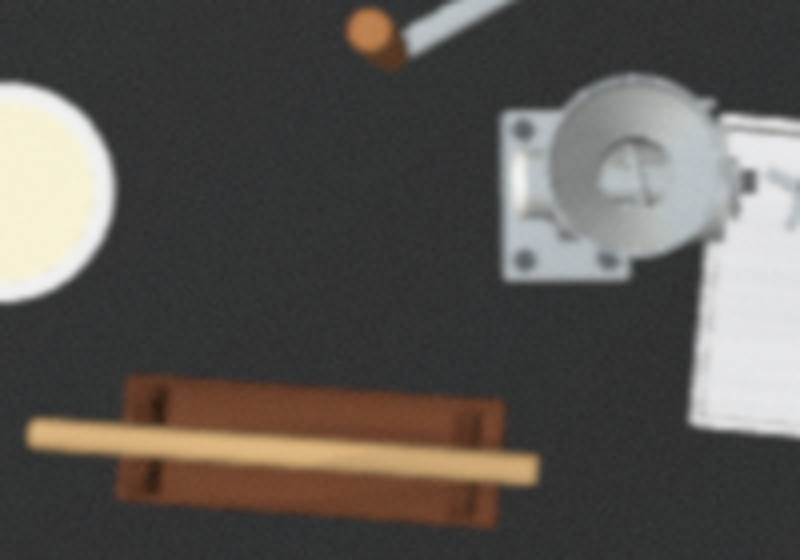

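The zoom shows the foot corners at (500,110), (503,282) and (630,280), bolts at (524,130), (525,260) and (608,260), and the worm nose tip at (748,181).

```bash
cat >> h.py <<'E'
def traypose(c,cols=(335,435),c2=(375,440),rows=(180,240),rng=(150,262),rend=455,far=True):
    g=cv2.cvtColor(c["img"],cv2.COLOR_RGB2GRAY).astype(float)
    def edge(v,th=125):  # last index above th, subpixel
        i=np.where(v>th)[0][-1]; return i+(v[i]-th)/(v[i]-v[i+1])
    near=[onz(c,u,rng[0]+edge(g[rng[0]:rng[1],u]),.032)[:2] for u in range(*cols)]
    right=[onz(c,cols[0]+edge(g[v,cols[0]:rend]),v,.032)[:2] for v in range(*rows)]
    def fit(p): 
        p=np.array(p,np.float32); l=cv2.fitLine(p,cv2.DIST_HUBER,0,.001,.001).ravel(); return l[2:],l[:2]
    L=[fit(near),fit(right)]
    if far:
        f=[onz(c,u,rng[1]-edge(g[rng[0]:rng[1],u][::-1])-1,.032)[:2] for u in range(*c2)]; L.append(fit(f))
    # y axis direction: +y along near edge; corner near/right
    (p,a),(q,b)=L[0],L[1]
    if a[1]<0:a=-a
    if b[0]<0:b=-b
    s=np.linalg.solve(np.c_[a,-b],q-p); cor=p+a*s[0]
    yaw=np.degrees(np.arctan2(-a[0],a[1])); yb=np.degrees(np.arctan2(b[1],b[0]))
    ctr=cor+a*.160+np.array([a[1],-a[0]])*.1
    w=None
    if far: n=np.array([a[1],-a[0]]); w=(L[2][0]-p)@n
    return ctr,yaw,yb,w,cor
E
python3 - <<'E'
from h import *
import pickle
d=pickle.load(open("c0.pkl","rb")); c=d["top"]
f=lambda x,y,z: onz(c,x/4+145-.4,y/4+130-.4,z)[:2]
A,B,C=f(500,110,.01),f(503,282,.01),f(630,280,.01)
b1,b2,b3=f(524,130,.021),f(525,260,.021),f(608,260,.021)
print("foot",A,B,C,np.linalg.norm(A-B),np.linalg.norm(C-B)); print("bolts",b1,b2,b3)
print("nose",f(752,181,.085),"bush?",f(513,180,.085), "hopper",f(635,166,.187))
for v in ((A-B),(b1-b2)): print(np.degrees(np.arctan2(v[1],v[0])))
v=b2-b3;print(np.degrees(np.arctan2(-v[0],v[1])));v=B-C;print(np.degrees(np.arctan2(-v[0],v[1])))
print(traypose(c))
E
```

```text
foot [0.69152554 0.05406804] [0.5753802  0.05356939] [ 0.57517951 -0.03168317] 0.11614641621553232 0.08525279687646617
bolts [0.67627853 0.03720764] [0.58925691 0.03773855] [ 0.58824856 -0.01753012]
nose [ 0.63303019 -0.11181512] bush? [0.63650893 0.03969517] hopper [ 0.63321    -0.03992997]
0.24598527426173733
-0.34955482978774227
-1.0452218539854197
-0.13487686264165055
(array([ 0.5574618 , -0.24770215], dtype=float32), np.float32(-6.4544783), np.float32(-6.4247594), np.float32(0.20870832), array([ 0.44010946, -0.3954466 ], dtype=float32))
```

```bash
cat >> h.py <<'E'
import json
def rows(wps,g,start=None):
    """wps: (x,y,z,yaw,n); tool pointing down. prints rows from the commanded pose, stores the end"""
    s=np.array(start if start is not None else json.load(open("cmd.json")),float)
    Rm=R.from_euler('xyz',[180,0,s[3]],degrees=True); cur=s.copy(); P=[];Q=[]
    for w in wps:
        t=np.array(w[:4],float)
        for i in range(w[4]):
            p=cur+(t-cur)*(i+1)/w[4]
            P.append([round(float(v),3) for v in Rm.inv().apply(p[:3]-s[:3])/.2]); Q.append([0,0,round(float(-np.radians(p[3]-s[3])/1.5),3)])
        cur=t
    q=s.copy(); q[:3]+=Rm.apply(np.array(P[-1])*.2); q[3]-=np.degrees(Q[-1][2]*1.5)
    json.dump(q.tolist(),open("cmd.json","w"))
    print(json.dumps(P).replace(" ","")); print(json.dumps(Q).replace(" ","")); print(json.dumps([g]*len(P)).replace(" ",""), len(P), np.abs(P).max(),np.abs(Q).max())
E
python3 - <<'E'
from h import *
rows([(.48,.35,.26,118,6),(.52,.03,.26,74,6)],-1,[.246,.602,.234,157.8])
rows([(.44,-.33,.18,0,8),(.42,-.358,.024,0,4)],-1)
E
```

```text
[[-0.26,-0.121,-0.022],[-0.52,-0.242,-0.043],[-0.78,-0.362,-0.065],[-1.04,-0.483,-0.087],[-1.299,-0.604,-0.108],[-1.559,-0.725,-0.13],[-1.691,-0.959,-0.13],[-1.823,-1.193,-0.13],[-1.954,-1.427,-0.13],[-2.086,-1.662,-0.13],[-2.217,-1.896,-0.13],[-2.349,-2.13,-0.13]]
[[0,0,0.077],[0,0,0.154],[0,0,0.232],[0,0,0.309],[0,0,0.386],[0,0,0.463],[0,0,0.548],[0,0,0.634],[0,0,0.719],[0,0,0.804],[0,0,0.89],[0,0,0.975]]
[-1,-1,-1,-1,-1,-1,-1,-1,-1,-1,-1,-1] 12 2.349 0.975
[[-0.23,0.014,0.05],[-0.46,0.028,0.1],[-0.69,0.042,0.15],[-0.92,0.056,0.2],[-1.151,0.07,0.25],[-1.381,0.084,0.3],[-1.611,0.098,0.35],[-1.841,0.112,0.4],[-1.881,0.097,0.595],[-1.922,0.083,0.79],[-1.962,0.068,0.985],[-2.003,0.054,1.18]]
[[0,0,0.108],[0,0,0.215],[0,0,0.323],[0,0,0.431],[0,0,0.538],[0,0,0.646],[0,0,0.753],[0,0,0.861],[0,0,0.861],[0,0,0.861],[0,0,0.861],[0,0,0.861]]
[-1,-1,-1,-1,-1,-1,-1,-1,-1,-1,-1,-1] 12 2.003 0.861
```

```bash
python3 - <<'E'
from h import *
rows([(.40,.43,.26,125,4)],-1,[.246,.602,.234,157.8])
rows([(.50,.25,.26,95,4)],-1)
rows([(.52,.06,.26,70,4)],-1)
rows([(.50,-.13,.24,38,4)],-1)
rows([(.43,-.315,.16,4,4)],-1)
rows([(.42,-.358,.024,0,4)],-1)
E
```

```text
[[-0.259,-0.126,-0.033],[-0.519,-0.253,-0.065],[-0.778,-0.379,-0.097],[-1.038,-0.505,-0.13]]
[[0,0,0.095],[0,0,0.191],[0,0,0.286],[0,0,0.382]]
[-1,-1,-1,-1] 4 1.038 0.382
[[-0.256,-0.027,-0.0],[-0.512,-0.053,-0.0],[-0.768,-0.08,-0.0],[-1.024,-0.106,-0.0]]
[[0,0,0.087],[0,0,0.174],[0,0,0.262],[0,0,0.349]]
[-1,-1,-1,-1] 4 1.024 0.349
[[-0.239,0.004,0.0],[-0.478,0.008,0.0],[-0.717,0.013,0.0],[-0.955,0.017,0.0]]
[[0,0,0.073],[0,0,0.145],[0,0,0.218],[0,0,0.291]]
[-1,-1,-1,-1] 4 0.955 0.291
[[-0.232,0.058,0.025],[-0.464,0.116,0.05],[-0.695,0.174,0.075],[-0.927,0.232,0.1]]
[[0,0,0.093],[0,0,0.186],[0,0,0.279],[0,0,0.372]]
[-1,-1,-1,-1] 4 0.927 0.372
[[-0.211,0.128,0.1],[-0.423,0.257,0.2],[-0.634,0.385,0.3],[-0.846,0.513,0.4]]
[[0,0,0.099],[0,0,0.198],[0,0,0.297],[0,0,0.396]]
[-1,-1,-1,-1] 4 0.846 0.396
[[-0.016,0.053,0.17],[-0.032,0.106,0.34],[-0.048,0.158,0.51],[-0.064,0.211,0.68]]
[[0,0,0.012],[0,0,0.023],[0,0,0.035],[0,0,0.046]]
[-1,-1,-1,-1] 4 0.68 0.046
```

Request:
step_arm(
  delta_pos=[
    [-0.25, -0.126, -0.033],
    [-0.5, -0.253, -0.065],
    [-0.75, -0.379, -0.097],
    [-1.0, -0.505, -0.13],
  ],
  rot=[
    [0, 0, 0.095],
    [0, 0, 0.191],
    [0, 0, 0.286],
    [0, 0, 0.382],
  ],
  gripper=[-1, -1, -1, -1],
)

```text
time_s: 0.6
tool_pos: [0.3936, 0.4309, 0.2594]
tool_rot: [-180.0, 0.0, 124.7]
force: [0.6, 1.3, 0.4]
grip_width: 0.0549
grasp_force: 0.0
```

Request:
step_arm(
  delta_pos=[
    [-0.25, -0.027, 0],
    [-0.5, -0.053, 0],
    [-0.75, -0.08, 0],
    [-1.0, -0.106, 0],
  ],
  rot=[
    [0, 0, 0.087],
    [0, 0, 0.174],
    [0, 0, 0.262],
    [0, 0, 0.349],
  ],
  gripper=[-1, -1, -1, -1],
)

```text
time_s: 1.1
tool_pos: [0.4903, 0.2549, 0.2592]
tool_rot: [-180.0, 0.0, 94.7]
force: [0.3, 0.2, -0.0]
grip_width: 0.015
grasp_force: 0.0
```

Request:
step_arm(
  delta_pos=[
    [-0.239, 0.004, 0.0],
    [-0.478, 0.008, 0.0],
    [-0.717, 0.013, 0.0],
    [-0.955, 0.017, 0.0],
  ],
  rot=[
    [0, 0, 0.073],
    [0, 0, 0.145],
    [0, 0, 0.218],
    [0, 0, 0.291],
  ],
  gripper=[-1, -1, -1, -1],
)

```text
time_s: 1.6
tool_pos: [0.5096, 0.0649, 0.2593]
tool_rot: [-180.0, 0.0, 69.7]
force: [1.7, 1.1, 0.5]
grip_width: 0.0004
grasp_force: 0.0
```

Request:
step_arm(
  delta_pos=[
    [-0.232, 0.058, 0.025],
    [-0.464, 0.116, 0.05],
    [-0.695, 0.174, 0.075],
    [-0.927, 0.232, 0.1],
  ],
  rot=[
    [0, 0, 0.093],
    [0, 0, 0.186],
    [0, 0, 0.279],
    [0, 0, 0.372],
  ],
  gripper=[-1, -1, -1, -1],
)

```text
time_s: 2.1
tool_pos: [0.4893, -0.1249, 0.2392]
tool_rot: [-180.0, -0.0, 37.7]
force: [-0.4, 0.3, -0.4]
grip_width: 0.0006
grasp_force: 0.0
```

Request:
step_arm(
  delta_pos=[
    [-0.211, 0.128, 0.1],
    [-0.423, 0.257, 0.2],
    [-0.634, 0.385, 0.3],
    [-0.846, 0.513, 0.4],
  ],
  rot=[
    [0, 0, 0.099],
    [0, 0, 0.198],
    [0, 0, 0.297],
    [0, 0, 0.396],
  ],
  gripper=[-1, -1, -1, -1],
)

```text
time_s: 2.6
tool_pos: [0.4189, -0.3095, 0.1589]
tool_rot: [-180.0, -0.0, 3.7]
force: [0.5, 0.1, 0.2]
grip_width: 0.0002
grasp_force: 0.0
```

```bash
python3 - <<'E'
from h import *
rows([(.412,-.358,.024,0,4),(.43,-.358,.024,0,1),(.48,-.358,.024,0,8),(.48,-.358,.024,0,1)],-1,[.4189,-.3095,.1589,3.7])
E
```

```text
[[-0.013,0.06,0.169],[-0.025,0.12,0.337],[-0.038,0.18,0.506],[-0.05,0.24,0.675],[0.04,0.246,0.675],[0.071,0.248,0.675],[0.102,0.25,0.675],[0.133,0.252,0.675],[0.164,0.254,0.675],[0.196,0.256,0.675],[0.227,0.258,0.675],[0.258,0.26,0.675],[0.289,0.262,0.675],[0.289,0.262,0.675]]
[[0,0,0.011],[0,0,0.022],[0,0,0.032],[0,0,0.043],[0,0,0.043],[0,0,0.043],[0,0,0.043],[0,0,0.043],[0,0,0.043],[0,0,0.043],[0,0,0.043],[0,0,0.043],[0,0,0.043],[0,0,0.043]]
[-1,-1,-1,-1,-1,-1,-1,-1,-1,-1,-1,-1,-1,-1] 14 0.675 0.043
```

Request:
step_arm(
  delta_pos=[
    [-0.013, 0.06, 0.169],
    [-0.025, 0.12, 0.337],
    [-0.038, 0.18, 0.506],
    [-0.05, 0.24, 0.675],
    [0.04, 0.246, 0.675],
    [0.071, 0.248, 0.675],
    [0.102, 0.25, 0.675],
    [0.133, 0.252, 0.675],
    [0.164, 0.254, 0.675],
    [0.196, 0.256, 0.675],
    [0.227, 0.258, 0.675],
    [0.258, 0.26, 0.675],
    [0.289, 0.262, 0.675],
    [0.289, 0.262, 0.675],
  ],
  rot=[
    [0, 0, 0.011],
    [0, 0, 0.022],
    [0, 0, 0.032],
    [0, 0, 0.043],
    [0, 0, 0.043],
    [0, 0, 0.043],
    [0, 0, 0.043],
    [0, 0, 0.043],
    [0, 0, 0.043],
    [0, 0, 0.043],
    [0, 0, 0.043],
    [0, 0, 0.043],
    [0, 0, 0.043],
    [0, 0, 0.043],
  ],
  gripper=[-1, -1, -1, -1, -1, -1, -1, -1, -1, -1, -1, -1, -1, -1],
)

```text
time_s: 4.35
tool_pos: [0.4824, -0.3565, 0.0246]
tool_rot: [180.0, -0.1, 0.3]
force: [-0.9, -0.3, -1.0]
grip_width: 0.0003
grasp_force: 0.8
```

```bash
python3 - <<'E'
from h import *
c=cam("top"); save(c,"t1.png",s=1.25)
E
```

```text
(no output)
```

View pics/t1.png

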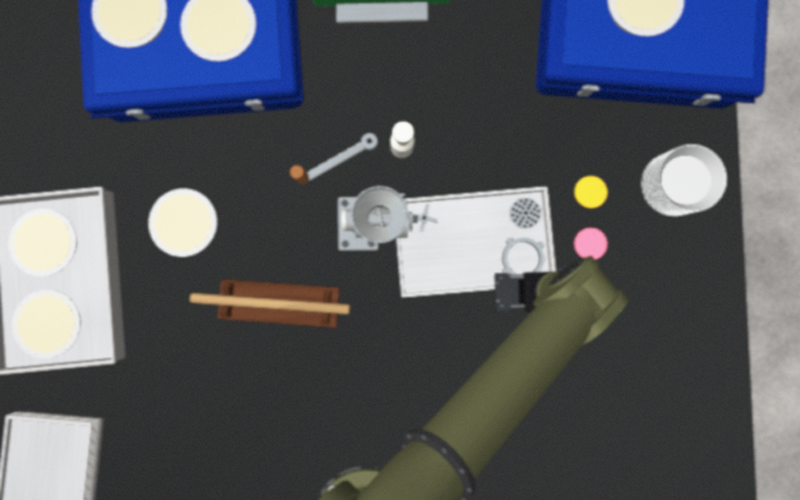

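The tray has turned to about +4°. Its corners are at (401,296), (548,187) and (555,262), and the gripper covers the near-right corner. I measure, then push the other corner.

```bash
python3 - <<'E'
from h import *
c=cam("top")
print(traypose(c,(326,388),(370,432),(158,208),(140,262),452))
print(tool()[0])
E
```

```text
(array([ 0.58419293, -0.2404422 ], dtype=float32), np.float32(3.9309354), np.float32(3.8358989), np.float32(0.2087768), array([ 0.49539682, -0.40692118], dtype=float32))
[ 0.48229217 -0.35622707  0.02470928]
```

```bash
python3 - <<'E'
from h import *
rows([(.455,-.345,.024,0,1),(.450,-.18,.024,0,4)],-1,[.4823,-.3563,.0247,0.3])
rows([(.453,-.118,.024,0,2),(.463,-.118,.024,0,1),(.515,-.118,.024,0,9),(.515,-.118,.024,0,1)],-1)
E
```

```text
[[-0.136,-0.057,0.003],[-0.141,-0.263,0.003],[-0.147,-0.47,0.003],[-0.152,-0.676,0.003],[-0.157,-0.882,0.003]]
[[0,0,0.003],[0,0,0.003],[0,0,0.003],[0,0,0.003],[0,0,0.003]]
[-1,-1,-1,-1,-1] 5 0.882 0.003
[[0.008,-0.155,0.0],[0.015,-0.31,0.0],[0.065,-0.31,0.0],[0.094,-0.31,0.0],[0.123,-0.31,0.0],[0.152,-0.31,0.0],[0.181,-0.31,0.0],[0.21,-0.31,0.0],[0.239,-0.31,0.0],[0.268,-0.31,0.0],[0.296,-0.31,0.0],[0.325,-0.31,0.0],[0.325,-0.31,0.0]]
[[0,0,0.0],[0,0,0.0],[0,0,0.0],[0,0,0.0],[0,0,0.0],[0,0,0.0],[0,0,0.0],[0,0,0.0],[0,0,0.0],[0,0,0.0],[0,0,0.0],[0,0,0.0],[0,0,0.0]]
[-1,-1,-1,-1,-1,-1,-1,-1,-1,-1,-1,-1,-1] 13 0.325 0.0
```

Request:
step_arm(
  delta_pos=[
    [-0.136, -0.057, 0.003],
    [-0.141, -0.263, 0.003],
    [-0.147, -0.47, 0.003],
    [-0.152, -0.676, 0.003],
    [-0.157, -0.882, 0.003],
  ],
  rot=[
    [0, 0, 0.003],
    [0, 0, 0.003],
    [0, 0, 0.003],
    [0, 0, 0.003],
    [0, 0, 0.003],
  ],
  gripper=[-1, -1, -1, -1, -1],
)

```text
time_s: 5.08
tool_pos: [0.4502, -0.1782, 0.0245]
tool_rot: [-179.9, -0.2, 0.0]
force: [0.3, 1.1, 0.0]
grip_width: 0.0005
grasp_force: 0.0
```

Request:
step_arm(
  delta_pos=[
    [0.008, -0.155, 0],
    [0.015, -0.31, 0],
    [0.065, -0.31, 0],
    [0.094, -0.31, 0],
    [0.123, -0.31, 0],
    [0.152, -0.31, 0],
    [0.181, -0.31, 0],
    [0.21, -0.31, 0],
    [0.239, -0.31, 0],
    [0.268, -0.31, 0],
    [0.296, -0.31, 0],
    [0.325, -0.31, 0],
    [0.325, -0.31, 0],
  ],
  rot=[
    [0, 0, 0],
    [0, 0, 0],
    [0, 0, 0],
    [0, 0, 0],
    [0, 0, 0],
    [0, 0, 0],
    [0, 0, 0],
    [0, 0, 0],
    [0, 0, 0],
    [0, 0, 0],
    [0, 0, 0],
    [0, 0, 0],
    [0, 0, 0],
  ],
  gripper=[-1, -1, -1, -1, -1, -1, -1, -1, -1, -1, -1, -1, -1],
)

```text
time_s: 6.7
tool_pos: [0.5153, -0.1189, 0.0243]
tool_rot: [179.9, -0.1, 0.0]
force: [-1.7, 1.1, -0.5]
grip_width: 0.0003
grasp_force: 0.7
```

```bash
python3 - <<'E'
from h import *
c=cam("top"); cv2.imwrite("pics/t2.png",c["img"][:,:,::-1])
print(traypose(c,(375,430),(370,432),(168,215),(140,262),452)); print(tool()[0])
E
```

```text
(array([ 0.6104332 , -0.24960244], dtype=float32), np.float32(-6.7701697), np.float32(-6.769916), np.float32(0.20866503), array([ 0.4922686 , -0.39669806], dtype=float32))
[ 0.51521933 -0.1190831   0.02443854]
```

```bash
python3 - <<'E'
from h import *
rows([(.49,-.125,.024,0,1),(.465,-.17,.024,0,1),(.465,-.29,.024,0,3)],-1,[.5152,-.119,.0245,0])
rows([(.467,-.347,.024,0,2),(.482,-.347,.024,0,1),(.519,-.347,.024,0,7),(.519,-.347,.024,0,1),(.50,-.347,.024,0,1)],-1)
E
```

```text
[[-0.126,0.03,0.003],[-0.251,0.255,0.003],[-0.251,0.455,0.003],[-0.251,0.655,0.003],[-0.251,0.855,0.003]]
[[0,0,-0.0],[0,0,-0.0],[0,0,-0.0],[0,0,-0.0],[0,0,-0.0]]
[-1,-1,-1,-1,-1] 5 0.855 0.0
[[0.005,0.142,-0.0],[0.01,0.285,-0.0],[0.085,0.285,-0.0],[0.111,0.285,-0.0],[0.138,0.285,-0.0],[0.164,0.285,-0.0],[0.191,0.285,-0.0],[0.217,0.285,-0.0],[0.244,0.285,-0.0],[0.27,0.285,-0.0],[0.27,0.285,-0.0],[0.175,0.285,-0.0]]
[[0,0,-0.0],[0,0,-0.0],[0,0,-0.0],[0,0,-0.0],[0,0,-0.0],[0,0,-0.0],[0,0,-0.0],[0,0,-0.0],[0,0,-0.0],[0,0,-0.0],[0,0,-0.0],[0,0,-0.0]]
[-1,-1,-1,-1,-1,-1,-1,-1,-1,-1,-1,-1] 12 0.285 0.0
```

Request:
step_arm(
  delta_pos=[
    [-0.126, 0.03, 0.003],
    [-0.251, 0.255, 0.003],
    [-0.251, 0.455, 0.003],
    [-0.251, 0.655, 0.003],
    [-0.251, 0.855, 0.003],
  ],
  rot=[
    [0, 0, 0],
    [0, 0, 0],
    [0, 0, 0],
    [0, 0, 0],
    [0, 0, 0],
  ],
  gripper=[-1, -1, -1, -1, -1],
)

```text
time_s: 7.38
tool_pos: [0.4652, -0.2921, 0.0244]
tool_rot: [179.8, -0.2, 0.0]
force: [-0.1, -0.7, -0.8]
grip_width: 0.0002
grasp_force: 0.0
```

Request:
step_arm(
  delta_pos=[
    [0.005, 0.142, 0],
    [0.01, 0.285, 0],
    [0.085, 0.285, 0],
    [0.111, 0.285, 0],
    [0.138, 0.285, 0],
    [0.164, 0.285, 0],
    [0.191, 0.285, 0],
    [0.217, 0.285, 0],
    [0.244, 0.285, 0],
    [0.27, 0.285, 0],
    [0.27, 0.285, 0],
  ],
  rot=[
    [0, 0, 0],
    [0, 0, 0],
    [0, 0, 0],
    [0, 0, 0],
    [0, 0, 0],
    [0, 0, 0],
    [0, 0, 0],
    [0, 0, 0],
    [0, 0, 0],
    [0, 0, 0],
    [0, 0, 0],
  ],
  gripper=[-1, -1, -1, -1, -1, -1, -1, -1, -1, -1, -1],
)

```text
time_s: 8.75
tool_pos: [0.5186, -0.3461, 0.0234]
tool_rot: [-180.0, -0.1, 0.0]
force: [-2.5, -0.4, -0.7]
grip_width: 0.0006
grasp_force: 1.1
```

```bash
python3 - <<'E'
from h import *
c=cam("top"); cv2.imwrite("pics/t3.png",c["img"][:,:,::-1])
print(traypose(c,(326,385),(370,432),(158,205),(140,262),452)); print(tool()[0])
E
```

```text
Traceback (most recent call last):
  File "h.py", line 28, in traypose
    f=[onz(c,u,rng[1]-edge(g[rng[0]:rng[1],u][::-1])-1,.032)[:2] for u in range(*c2)]; L.append(fit(f))
                      ~~~~^^^^^^^^^^^^^^^^^^^^^^^^^^
  File "h.py", line 21, in edge
    i=np.where(v>th)[0][-1]; return i+(v[i]-th)/(v[i]-v[i+1])
                                                      ~^^^^^
IndexError: index 122 is out of bounds for axis 0 with size 122
```

```bash
python3 - <<'E'
from h import *
c=cam("top"); c["img"]=cv2.imread("pics/t3.png")[:,:,::-1].copy()
print(traypose(c,(326,385),(370,425),(152,195),(110,262),452)); print(tool()[0])
E
```

```text
(array([ 0.62754726, -0.24644896], dtype=float32), np.float32(-0.43585917), np.float32(-0.030684493), np.float32(0.20930934), array([ 0.52633303, -0.40568364], dtype=float32))
[ 0.51865024 -0.34600443  0.02350946]
```

```bash
python3 - <<'E'
from h import *
rows([(.485,-.335,.06,0,1),(.465,-.20,.2,15,4)],1,[.5187,-.3461,.0235,0])
rows([(.48,-.02,.2,47,4)],1)
rows([(.475,.16,.16,80,4)],1)
rows([(.4708,.246,.12,84.8,3),(.4708,.246,.12,84.8,2)],1)
E
```

```text
[[-0.169,-0.055,-0.182],[-0.194,-0.224,-0.358],[-0.219,-0.393,-0.533],[-0.244,-0.562,-0.708],[-0.269,-0.73,-0.883]]
[[0,0,-0.0],[0,0,-0.044],[0,0,-0.087],[0,0,-0.131],[0,0,-0.175]]
[1,1,1,1,1] 5 0.883 0.175
[[0.077,-0.213,0.0],[0.153,-0.425,0.0],[0.23,-0.638,0.0],[0.307,-0.85,0.0]]
[[0,0,-0.093],[0,0,-0.186],[0,0,-0.279],[0,0,-0.372]]
[1,1,1,1] 4 0.85 0.372
[[0.16,-0.158,0.05],[0.32,-0.316,0.1],[0.481,-0.474,0.15],[0.641,-0.632,0.2]]
[[0,0,-0.096],[0,0,-0.192],[0,0,-0.288],[0,0,-0.384]]
[1,1,1,1] 4 0.641 0.384
[[0.14,-0.032,0.067],[0.28,-0.064,0.134],[0.42,-0.095,0.2],[0.42,-0.095,0.2],[0.42,-0.095,0.2]]
[[0,0,-0.019],[0,0,-0.037],[0,0,-0.056],[0,0,-0.056],[0,0,-0.056]]
[1,1,1,1,1] 5 0.42 0.056
```

Request:
step_arm(
  delta_pos=[
    [-0.169, -0.055, -0.182],
    [-0.194, -0.224, -0.358],
    [-0.219, -0.393, -0.533],
    [-0.244, -0.562, -0.708],
    [-0.269, -0.73, -0.883],
  ],
  rot=[
    [0, 0, 0],
    [0, 0, -0.044],
    [0, 0, -0.087],
    [0, 0, -0.131],
    [0, 0, -0.175],
  ],
  gripper=[-1, 1, 1, 1, 1],
)

```text
time_s: 9.48
tool_pos: [0.465, -0.1985, 0.2019]
tool_rot: [-180.0, -0.2, 15.2]
force: [1.5, 0.7, 0.8]
grip_width: 0.0323
grasp_force: 0.0
```

Request:
step_arm(
  delta_pos=[
    [0.077, -0.213, 0],
    [0.153, -0.425, 0],
    [0.23, -0.638, 0],
    [0.307, -0.85, 0],
  ],
  rot=[
    [0, 0, -0.093],
    [0, 0, -0.186],
    [0, 0, -0.279],
    [0, 0, -0.372],
  ],
  gripper=[1, 1, 1, 1],
)

```text
time_s: 9.98
tool_pos: [0.48, -0.0176, 0.2012]
tool_rot: [180.0, -0.3, 47.3]
force: [0.4, -0.4, 0.8]
grip_width: 0.0723
grasp_force: 0.0
```

Request:
step_arm(
  delta_pos=[
    [0.16, -0.158, 0.05],
    [0.32, -0.316, 0.1],
    [0.481, -0.474, 0.15],
    [0.641, -0.632, 0.2],
  ],
  rot=[
    [0, 0, -0.096],
    [0, 0, -0.192],
    [0, 0, -0.288],
    [0, 0, -0.384],
  ],
  gripper=[1, 1, 1, 1],
)

```text
time_s: 10.48
tool_pos: [0.4744, 0.1626, 0.1608]
tool_rot: [179.9, -0.2, 80.3]
force: [0.5, 0.9, 0.2]
grip_width: 0.0869
grasp_force: 0.0
```

Request:
step_arm(
  delta_pos=[
    [0.14, -0.032, 0.067],
    [0.28, -0.064, 0.134],
    [0.42, -0.095, 0.2],
    [0.42, -0.095, 0.2],
  ],
  rot=[
    [0, 0, -0.019],
    [0, 0, -0.037],
    [0, 0, -0.056],
    [0, 0, -0.056],
  ],
  gripper=[1, 1, 1, 1],
)

```text
time_s: 10.98
tool_pos: [0.4686, 0.2475, 0.1184]
tool_rot: [-179.9, 0.1, 84.9]
force: [-0.4, -0.1, 0.4]
grip_width: 0.0873
grasp_force: 0.0
```

```bash
python3 - <<'E'
from h import *
c=cam("wrist"); save(c,"w1.png",s=1.25); print(tool()[0],np.round(c["pose"],3),c["fx"],c["cx"],c["cy"])
hsv=cv2.cvtColor(c["img"],cv2.COLOR_RGB2HSV)
m=cv2.inRange(hsv,(8,60,140),(25,200,255)); t=max(cv2.findContours(m,0,1)[0],key=cv2.contourArea)
r=cv2.minAreaRect(t); print(r)
for p in cv2.boxPoints(r): print(np.round(onz(c,*p,.045),4))
t=cam("top"); print(proj(t,[.4708,.246,.045]))
x=t; print(traypose(t,(326,425),(370,425),(152,220),(110,262),452))
cv2.imwrite("pics/t4.png",t["img"][:,:,::-1])
E
```

```text
[0.4695321  0.24573839 0.11909219] [[ 0.996 -0.084 -0.024  0.475]
 [-0.088 -0.964 -0.251  0.316]
 [-0.002  0.253 -0.968  0.269]
 [ 0.     0.     0.     1.   ]] 360.30623097917993 314.7620643917818 198.5818210989279
((315.5, 142.0), (232.0, 31.0), 90.0)
[0.4699 0.3604 0.045 ]
[0.4875 0.3589 0.045 ]
[0.4766 0.2163 0.045 ]
[0.4559 0.2181 0.045 ]
[195.88998528 240.92567723]Traceback (most recent call last):
  File "<stdin>", line 8, in <module>
  File "h.py", line 23, in traypose
    right=[onz(c,cols[0]+edge(g[v,cols[0]:rend]),v,.032)[:2] for v in range(*rows)]
                         ~~~~^^^^^^^^^^^^^^^^^^^
  File "h.py", line 21, in edge
    i=np.where(v>th)[0][-1]; return i+(v[i]-th)/(v[i]-v[i+1])
      ~~~~~~~~~~~~~~~~~^^^^
IndexError: index -1 is out of bounds for axis 0 with size 0
```

View pics/w1.png

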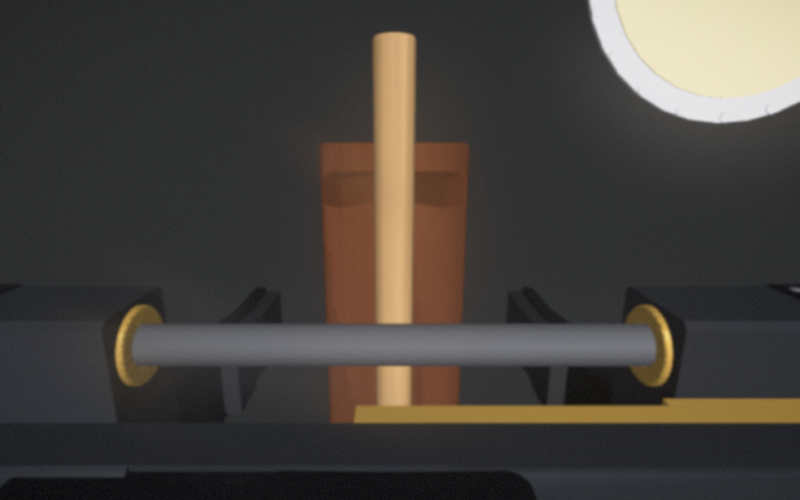

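Wrist view: the pin is centred and parallel between the fingers at column 394. I descend and grip.

Request:
step_arm(
  delta_pos=[
    [0, 0, 0.14],
    [0, 0, 0.28],
    [0, 0, 0.41],
    [0, 0, 0.41],
    [0, 0, 0.41],
    [0, 0, 0.41],
    [0, 0, 0.41],
    [0, 0, 0.41],
    [0, 0, 0.41],
    [0, 0, 0.41],
  ],
  rot=[
    [0, 0, 0],
    [0, 0, 0],
    [0, 0, 0],
    [0, 0, 0],
    [0, 0, 0],
    [0, 0, 0],
    [0, 0, 0],
    [0, 0, 0],
    [0, 0, 0],
    [0, 0, 0],
  ],
  gripper=[0.03, 0.03, 0.03, 0.03, -1, -1, -1, -1, -1, -1],
  squeeze=45,
)

```text
time_s: 12.32
tool_pos: [0.4686, 0.2461, 0.0386]
tool_rot: [-179.9, -0.0, 84.8]
force: [-4.3, 0.8, 5.2]
grip_width: 0.0189
grasp_force: 45.0
```

```bash
python3 - <<'E'
from h import *
c=cam("top"); c["img"]=cv2.imread("pics/t4.png")[:,:,::-1].copy() if __import__("os").path.exists("pics/t4.png") else c["img"]
print(traypose(c,(335,425),(370,425),(152,195),(110,262),452))
o=env.get_obs(); print(o["tool_pos"],o["tool_rot"],o["grip_width"],o["force"])
x,y,z=o["tool_pos"]; yw=o["tool_rot"][2]
rows([(x,y,.085,yw,2),(x+.06,y+.03,.13,yw,2),(.6335,.305,.105,89.7,3)],-1,[x,y,z,yw])
rows([(.6335,.29,.0775,89.7,2),(.6335,.285,.0775,89.7,2)],-1)
E
```

```text
(array([ 0.62800276, -0.24603727], dtype=float32), np.float32(-0.15427096), np.float32(0.0136532085), np.float32(0.20865123), array([ 0.52757233, -0.40576744], dtype=float32))
[0.46855333 0.2460366  0.03851822] [-1.79858840e+02 -9.07514797e-03  8.48450029e+01] 0.01920528773668294 [-4.86125121e+00  3.67795167e-03  5.07317157e+00]
[[0.0,0.0,-0.116],[0.0,0.0,-0.232],[0.088,0.143,-0.345],[0.176,0.285,-0.457],[0.24,0.455,-0.416],[0.304,0.625,-0.374],[0.368,0.795,-0.332]]
[[0,0,-0.0],[0,0,-0.0],[0,0,-0.0],[0,0,-0.0],[0,0,-0.019],[0,0,-0.038],[0,0,-0.056]]
[-1,-1,-1,-1,-1,-1,-1] 7 0.795 0.056
[[-0.038,0.0,0.069],[-0.075,0.0,0.137],[-0.088,0.0,0.137],[-0.1,0.0,0.137]]
[[0,0,-0.0],[0,0,-0.0],[0,0,-0.0],[0,0,-0.0]]
[-1,-1,-1,-1] 4 0.137 0.0
```

Request:
step_arm(
  delta_pos=[
    [0, 0, -0.116],
    [0, 0, -0.232],
    [0.088, 0.143, -0.345],
    [0.176, 0.285, -0.457],
    [0.24, 0.455, -0.416],
    [0.304, 0.625, -0.374],
    [0.368, 0.795, -0.332],
    [0.368, 0.795, -0.332],
  ],
  rot=[
    [0, 0, 0],
    [0, 0, 0],
    [0, 0, 0],
    [0, 0, 0],
    [0, 0, -0.019],
    [0, 0, -0.038],
    [0, 0, -0.056],
    [0, 0, -0.056],
  ],
  gripper=[-1, -1, -1, -1, -1, -1, -1, -1],
)

```text
time_s: 13.38
tool_pos: [0.636, 0.304, 0.1024]
tool_rot: [-180.0, 0.1, 89.6]
force: [-0.4, -0.5, -2.2]
grip_width: 0.0188
grasp_force: 45.0
```

Request:
step_arm(
  delta_pos=[
    [-0.038, 0.0, 0.06],
    [-0.075, 0.0, 0.13],
    [-0.088, 0.0, 0.13],
    [-0.1, 0.0, 0.13],
  ],
  rot=[
    [0, 0, 0],
    [0, 0, 0],
    [0, 0, 0],
    [0, 0, 0],
  ],
  gripper=[-1, -1, -1, -1],
)

```text
time_s: 13.88
tool_pos: [0.6345, 0.2843, 0.0788]
tool_rot: [180.0, -0.0, 89.6]
force: [-0.1, -0.2, -1.4]
grip_width: 0.0189
grasp_force: 45.0
```

```bash
python3 - <<'E'
from h import *
import pickle
t=cam("top"); s=cam("scene"); pickle.dump((t,s),open("c5.pkl","wb"))
a=cv2.resize(t["img"][130:225,175:345,::-1],None,fx=4.7,fy=4.7,interpolation=cv2.INTER_CUBIC)[:290]
im=t["img"][135:215,180:340,::-1]; a=cv2.resize(im,None,fx=5,fy=4*1.25,interpolation=cv2.INTER_CUBIC)
cv2.imwrite("pics/t5.png",a)
print(tool()[2]["tool_pos"],tool()[2]["tool_rot"],tool()[2]["force"])
E
```

```text
[0.63500006 0.28434556 0.07920118] [ 1.79939166e+02 -3.76406521e-02  8.96107564e+01] [-0.69203948 -0.2989172  -0.67537872]
```

View pics/t5.png

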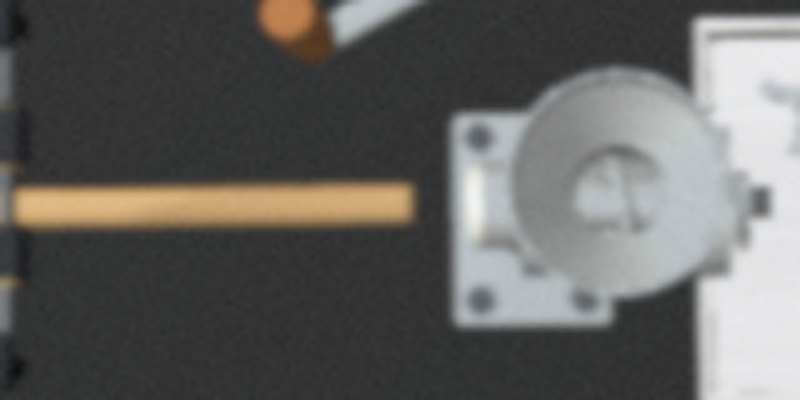

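```bash
python3 - <<'E'
from h import *
import pickle
t,s=pickle.load(open("c5.pkl","rb"))
hsv=cv2.cvtColor(t["img"],cv2.COLOR_RGB2HSV).astype(int); g=cv2.cvtColor(t["img"],cv2.COLOR_RGB2GRAY).astype(float)
def mid(u):
    v=np.arange(165,188); w=g[165:188,u]-55; w[w<0]=0; return (v*w).sum()/w.sum()
us=np.arange(188,258); P=np.array([onz(t,u,mid(u),.085) for u in us]); k=np.polyfit(P[:,1],P[:,0],1); print("pin x=",k,"yaw",-np.degrees(np.arctan(k[0])),"at y=.07",np.polyval(k,.07), "at .0355",np.polyval(k,.0355))
u=np.arange(255,268); print("tip profile",np.round(g[176,255:268]))
print("housing profile"); 
for a,b in ((270,274),(274,278),(278,281)): print(np.round(g[155:198,a:b].mean(1)).astype(int).tolist())
print("x per row", [np.round(onz(t,276,r,.085)[0],4) for r in (167.4,176,184.6)])
d=g[165:187,326:338]; print(np.round(d).astype(int))
# scene
hs=cv2.cvtColor(s["img"],cv2.COLOR_RGB2HSV); m=cv2.inRange(hs,(8,60,120),(25,200,255))
tip=onz(t,262,mid(256),.085); print("tip",tip,"scene proj",proj(s,tip),proj(s,tip+[0,.15,0]))
save(s,"s5.png",(270,130,430,250),5)
E
```

```text
pin x= [0.0068     0.63542422] yaw -0.3896054827583558 at y=.07 0.6359002166432204 at .0355 0.635665616530548
tip profile [175. 176. 173. 174. 173. 167. 147. 110.  73.  53.  51.  48.  48.]
housing profile
[53, 60, 94, 136, 158, 157, 149, 144, 148, 157, 164, 168, 169, 172, 175, 176, 180, 180, 181, 182, 182, 180, 178, 176, 172, 168, 168, 165, 162, 160, 162, 162, 162, 162, 161, 161, 161, 155, 150, 144, 142, 146, 152]
[53, 66, 112, 158, 160, 135, 113, 105, 110, 132, 160, 178, 182, 192, 206, 216, 220, 222, 223, 224, 226, 225, 224, 220, 213, 204, 193, 180, 166, 168, 183, 192, 193, 193, 193, 191, 181, 155, 127, 111, 108, 117, 142]
[52, 66, 112, 164, 184, 181, 173, 167, 168, 179, 185, 182, 170, 169, 176, 186, 190, 189, 190, 192, 192, 191, 191, 187, 182, 170, 159, 145, 135, 148, 176, 189, 191, 191, 192, 192, 186, 181, 171, 162, 157, 163, 175]
x per row [np.float64(0.6547), np.float64(0.6328), np.float64(0.6109)]
[[215 223 226 228 227 228 227 227 228 227 223 212]
 [212 224 228 227 228 227 228 227 228 228 225 222]
 [210 222 226 226 228 229 228 228 227 228 227 227]
 [202 211 216 221 225 228 228 
[... 345 characters left out ...]
132 105 105 132 185 220 228 229]
 [181 171 163 154 129 107 102 132 183 220 228 227]
 [187 171 160 149 133 118 117 143 187 217 225 227]
 [186 168 153 156 163 162 165 178 201 221 226 226]
 [182 164 151 167 194 207 212 215 220 224 227 226]
 [177 161 148 165 200 221 225 227 226 226 228 228]
 [174 156 143 156 196 223 229 229 228 230 230 230]
 [170 159 145 162 198 222 228 228 229 230 228 228]
 [174 168 159 172 203 224 228 228 228 227 226 227]
 [183 187 179 189 213 225 227 228 228 226 228 226]
 [188 205 207 212 223 227 227 229 229 228 228 228]
 [192 216 222 224 227 228 228 227 226 228 227 228]]
tip [0.63568937 0.06727679 0.085     ] scene proj [350.82148128 190.17557485] [373.29290272 165.23955296]
```

View pics/s5.png

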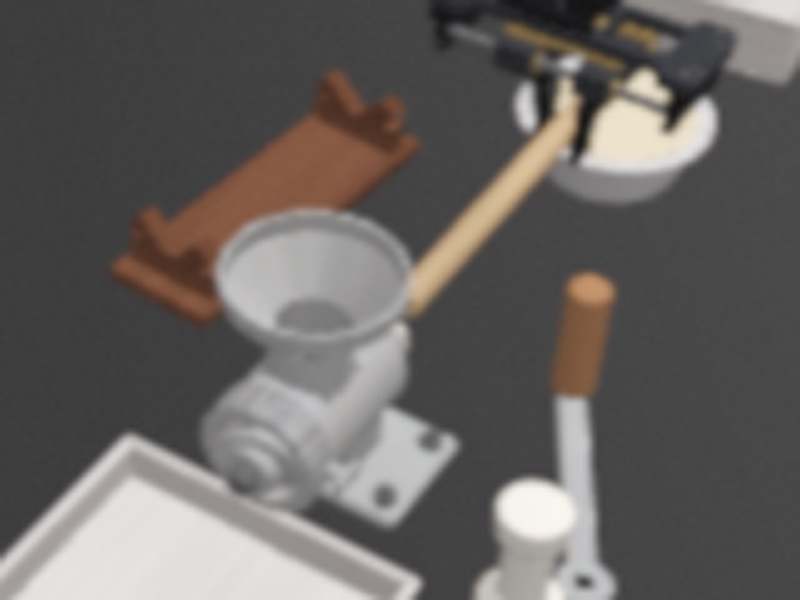

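Top view: the pin tip is level with the bush row (about 175). In the scene view the pin runs from (418,305) to (570,115) in the crop. I check pin height against references (bolts at (432,440) and (385,495), nose stud at about (240,475)).

```bash
python3 - <<'E'
from h import *
import pickle
t,s=pickle.load(open("c5.pkl","rb"))
hs=cv2.cvtColor(s["img"],cv2.COLOR_RGB2HSV); m=cv2.inRange(hs,(8,40,120),(25,200,255)); m[:,:345]=0; m[:157]=0;m[192:]=0;m[:,385:]=0
k=cv2.connectedComponentsWithStats(m); i=1+np.argmax(k[2][1:,4]); vv,uu=np.where(k[1]==i)
R_=[]
for v in range(161,186):
    q=uu[vv==v]
    if len(q): R_.append((v,q.mean(),len(q)))
R_=np.array(R_); f=np.polyfit(R_[:,0],R_[:,1],1); print("pin u(v)",f,R_[::6])
# plane through scene cam & pin line, vs pin vertical plane x=k(y): find z at y
for y in (.09,.12,.16,.20):
    x=.635424+.0068*y
    best=[]
    for z in np.arange(.06,.11,.0005):
        u,v=proj(s,[x,y,z]); best.append((abs(u-np.polyval(f,v)),z))
    print(y,min(best))
for n,p in (("bolt b1",[.6763,.0372,.021]),("nose",[.6328,-.112,.085])):
    u,v=proj(s,p); print(n,(u-270+.5)*5-.5,(v-130+.5)*5-.5)
u=[onz(t,a/5+180-.4,b/5+135-.4,.021)[:2] for a,b in ((479,137),(481,300),(586,300))]; print(np.round(u,4))
E
```

```text
pin u(v) [ -0.92 525.22] [[161.  377.    9. ]
 [167.  371.5  10. ]
 [173.  366.    9. ]
 [179.  360.5  10. ]
 [185.  355.5   8. ]]
0.09 (np.float64(0.03340973096749167), np.float64(0.08800000000000002))
0.12 (np.float64(0.02094063631022891), np.float64(0.08800000000000002))
0.16 (np.float64(0.004896889093572554), np.float64(0.08800000000000002))
0.2 (np.float64(0.01051788105758078), np.float64(0.08800000000000002))
bolt b1 431.19745289628025 430.5185091443438
nose 241.8633917450212 478.2218113293442
[[ 0.6766  0.0377]
 [ 0.5893  0.0379]
 [ 0.5882 -0.0181]]
```

Request:
step_arm(
  delta_pos=[
    [0, 0, 0.004],
    [0, 0, 0.004],
  ],
  rot=[
    [0, 0, 0.003],
    [0, 0, 0.003],
  ],
  gripper=[-1, -1],
  squeeze=60,
)

```text
time_s: 14.22
tool_pos: [0.6347, 0.2849, 0.0778]
tool_rot: [180.0, -0.0, 89.4]
force: [-0.1, 0.2, -0.3]
grip_width: 0.0187
grasp_force: 60.0
```

Request:
step_arm(
  delta_pos=[
    [-0.06, 0, 0],
    [-0.12, 0, 0],
    [-0.15, 0, 0],
    [-0.18, 0, 0],
    [-0.21, 0, 0],
    [-0.24, 0, 0],
    [-0.27, 0, 0],
    [-0.3, 0, 0],
  ],
  rot=[
    [0, 0, 0],
    [0, 0, 0],
    [0, 0, 0],
    [0, 0, 0],
    [0, 0, 0],
    [0, 0, 0],
    [0, 0, 0],
    [0, 0, 0],
  ],
  gripper=[-1, -1, -1, -1, -1, -1, -1, -1],
)

```text
time_s: 15.22
tool_pos: [0.634, 0.2237, 0.0776]
tool_rot: [180.0, 0.1, 89.4]
force: [0.1, 0.6, -0.7]
grip_width: 0.0184
grasp_force: 60.0
```

```bash
python3 - <<'E'
from h import *
t=cam("top"); save(t,"t6.png",(180,125,400,235),3.6); o=env.get_obs(); print(o["force"],o["wrist_torque"],o["tool_pos"],o["tool_rot"])
E
```

```text
[-0.57281053 -1.36160524  0.01255193] [-0.15105126  0.05724741  0.00449303] [0.63420731 0.22142278 0.07747246] [-1.79987310e+02  1.60435163e-01  8.92805497e+01]
```

View pics/t6.png

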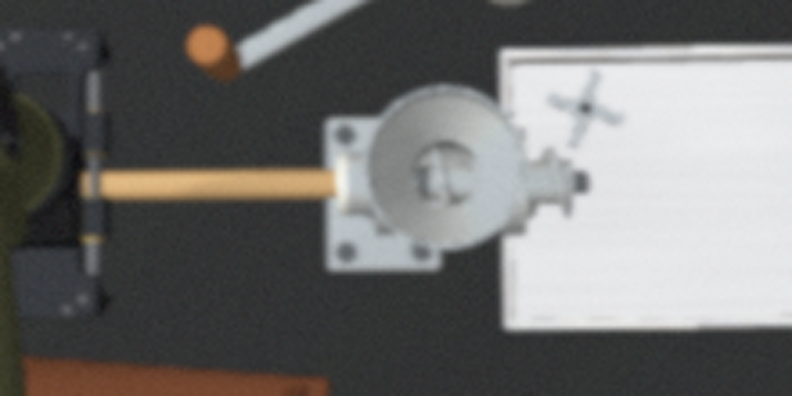

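The pin is inside the bush at (340,183), the worm nose has advanced to (582,182), and the forces are low. I keep pushing.

Request:
step_arm(
  delta_pos=[
    [-0.04, 0, 0],
    [-0.08, 0, 0],
    [-0.12, 0, 0],
    [-0.16, 0, 0],
    [-0.2, 0, 0],
    [-0.24, 0, 0],
    [-0.28, 0, 0],
    [-0.32, 0, 0],
    [-0.36, 0, 0],
    [-0.4, 0, 0],
    [-0.44, 0, 0],
    [-0.48, 0, 0],
    [-0.52, 0, 0],
    [-0.56, 0, 0],
    [-0.6, 0, 0],
    [-0.625, 0, 0],
    [-0.625, 0, 0],
  ],
  rot=[
    [0, 0, 0],
    [0, 0, 0],
    [0, 0, 0],
    [0, 0, 0],
    [0, 0, 0],
    [0, 0, 0],
    [0, 0, 0],
    [0, 0, 0],
    [0, 0, 0],
    [0, 0, 0],
    [0, 0, 0],
    [0, 0, 0],
    [0, 0, 0],
    [0, 0, 0],
    [0, 0, 0],
    [0, 0, 0],
    [0, 0, 0],
  ],
  gripper=[-1, -1, -1, -1, -1, -1, -1, -1, -1, -1, -1, -1, -1, -1, -1, -1, -1],
)

```text
time_s: 17.4
tool_pos: [0.6327, 0.0989, 0.0776]
tool_rot: [180.0, 0.0, 89.3]
force: [-0.2, -0.2, -1.3]
grip_width: 0.0186
grasp_force: 60.0
```

```bash
python3 - <<'E'
from h import *
t=cam("top"); s=cam("scene"); 
a=cv2.resize(t["img"][125:235,240:460,::-1],None,fx=2.7,fy=2.7,interpolation=cv2.INTER_CUBIC)
b=cv2.resize(s["img"][150:350,180:400,::-1],None,fx=1.35*1.0,fy=1.35,interpolation=cv2.INTER_CUBIC)
h=np.zeros((a.shape[0]+b.shape[0],a.shape[1],3),np.uint8);h[:a.shape[0]]=a;h[a.shape[0]:,:b.shape[1]]=b
cv2.imwrite("pics/t7.png",h); print(h.shape); o=env.get_obs(); print(o["force"],o["tool_pos"],o["tool_rot"])
E
```

```text
(567, 594, 3)
[-0.52061987  0.89743127 -1.00897593] [0.63269992 0.09986364 0.07758446] [ 1.79994124e+02 -2.22115767e-02  8.93857513e+01]
```

View pics/t7.png

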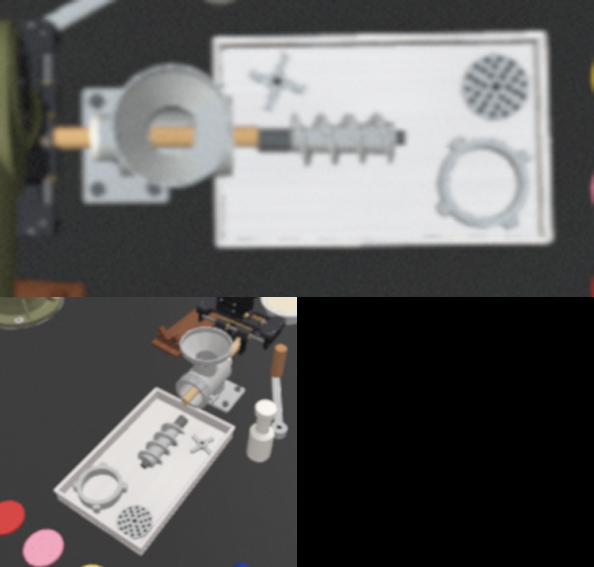

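The worm lies in the tray at (290–405,138), the other parts are still inside, and the pin's tip shows out of the mouth. I withdraw and return the pin.

```bash
python3 - <<'E'
from h import *
a=[.6327,.0995,.0776,89.35]
rows([(.6348,.288,.0776,89.35,6)],-1,a)
rows([(.62,.29,.13,89.35,1),(.4692,.2458,.125,84.85,4)],-1)
E
```

```text
[[0.157,-0.0,-0.0],[0.314,-0.0,-0.0],[0.471,-0.0,-0.0],[0.628,-0.0,-0.0],[0.785,-0.0,-0.0],[0.943,-0.0,-0.0]]
[[0,0,-0.0],[0,0,-0.0],[0,0,-0.0],[0,0,-0.0],[0,0,-0.0],[0,0,-0.0]]
[-1,-1,-1,-1,-1,-1] 6 0.943 0.0
[[0.009,-0.074,-0.262],[-0.049,-0.262,-0.256],[-0.106,-0.45,-0.25],[-0.163,-0.638,-0.243],[-0.221,-0.826,-0.237]]
[[0,0,-0.0],[0,0,0.013],[0,0,0.026],[0,0,0.039],[0,0,0.052]]
[-1,-1,-1,-1,-1] 5 0.826 0.052
```

Request:
step_arm(
  delta_pos=[
    [0.157, 0, 0],
    [0.314, 0, 0],
    [0.471, 0, 0],
    [0.628, 0, 0],
    [0.785, 0, 0],
    [0.943, 0, 0],
  ],
  rot=[
    [0, 0, 0],
    [0, 0, 0],
    [0, 0, 0],
    [0, 0, 0],
    [0, 0, 0],
    [0, 0, 0],
  ],
  gripper=[-1, -1, -1, -1, -1, -1],
)

```text
time_s: 18.25
tool_pos: [0.6344, 0.2898, 0.0775]
tool_rot: [-180.0, -0.0, 89.4]
force: [-0.3, -0.5, -1.0]
grip_width: 0.0187
grasp_force: 60.0
```

Request:
step_arm(
  delta_pos=[
    [0.009, -0.074, -0.262],
    [-0.049, -0.262, -0.256],
    [-0.106, -0.45, -0.25],
    [-0.163, -0.638, -0.243],
    [-0.221, -0.826, -0.237],
    [-0.221, -0.826, -0.237],
    [-0.221, -0.826, -0.237],
  ],
  rot=[
    [0, 0, 0],
    [0, 0, 0.013],
    [0, 0, 0.026],
    [0, 0, 0.039],
    [0, 0, 0.052],
    [0, 0, 0.052],
    [0, 0, 0.052],
  ],
  gripper=[-1, -1, -1, -1, -1, -1, -1],
)

```text
time_s: 19.12
tool_pos: [0.4698, 0.2464, 0.1256]
tool_rot: [179.9, -0.1, 84.9]
force: [0.5, -0.3, -0.5]
grip_width: 0.0186
grasp_force: 60.0
```

```bash
python3 - <<'E'
from h import *
o=env.get_obs(); print(o["tool_pos"],o["tool_rot"])
c=cam("wrist"); hsv=cv2.cvtColor(c["img"],cv2.COLOR_RGB2HSV)
m=cv2.inRange(hsv,(8,60,140),(25,200,255)); m[250:]=0
t=max(cv2.findContours(m,0,1)[0],key=cv2.contourArea); print(cv2.boundingRect(t), onz(c,t[:,0,0].mean(),t[:,0,1].min(),o["tool_pos"][2]+.0065))
save(c,"w2.png",s=1.25)
E
```

```text
[0.46982231 0.24644937 0.12559617] [ 1.79910477e+02 -7.61391533e-02  8.49439394e+01]
(291, 0, 50, 250) [0.47916467 0.35181125 0.13209617]
```

View pics/w2.png

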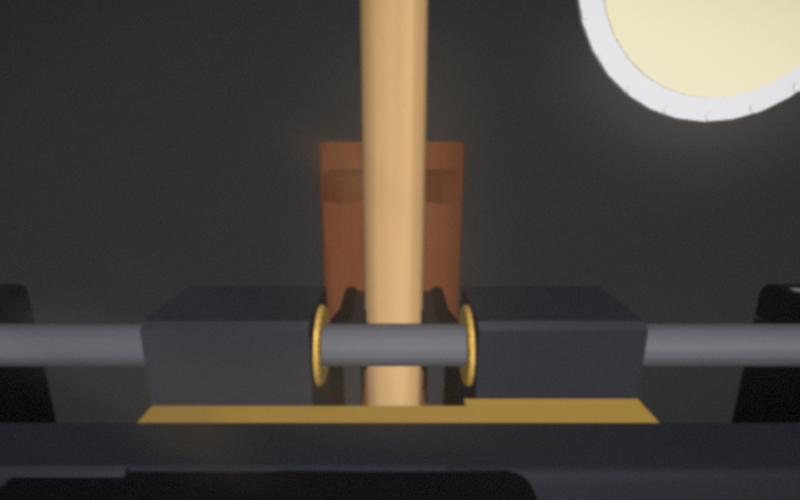

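The pin is lined up over the rest, centred at column 393. I lower and release.

Request:
step_arm(
  delta_pos=[
    [0, -0.005, 0.13],
    [0, -0.005, 0.26],
    [0, -0.005, 0.35],
    [0, -0.005, 0.4],
    [0, -0.005, 0.42],
    [0, -0.005, 0.434],
    [0, -0.005, 0.434],
  ],
  rot=[
    [0, 0, 0],
    [0, 0, 0],
    [0, 0, 0],
    [0, 0, 0],
    [0, 0, 0],
    [0, 0, 0],
    [0, 0, 0],
  ],
  gripper=[-1, -1, -1, -1, -1, -1, -1],
)

```text
time_s: 20.05
tool_pos: [0.4686, 0.2461, 0.0388]
tool_rot: [179.9, -0.0, 84.9]
force: [0.6, -0.1, 0.3]
grip_width: 0.0185
grasp_force: 60.0
```

Request:
step_arm(
  delta_pos=[
    [0, 0, 0],
    [0, 0, 0],
    [0, 0, 0],
    [0, 0, 0],
    [0, 0, -0.05],
    [0, 0, -0.2],
    [0, 0, -0.45],
    [0, 0, -0.7],
    [-0.1, -0.2, -0.9],
    [-0.1, -0.4, -0.95],
  ],
  rot=[
    [0, 0, 0],
    [0, 0, 0],
    [0, 0, 0],
    [0, 0, 0],
    [0, 0, 0],
    [0, 0, 0],
    [0, 0, 0],
    [0, 0, 0],
    [0, 0, 0],
    [0, 0, 0],
  ],
  gripper=[-0.4, -0.2, 0, 0, 0, 0, 0, 0, 0, 0],
)

```text
time_s: 21.3
tool_pos: [0.3875, 0.2323, 0.2318]
tool_rot: [179.8, -0.2, 84.7]
force: [-0.4, 1.2, 0.7]
grip_width: 0.0433
grasp_force: 0.0
```

```bash
python3 - <<'E'
from h import *
t=cam("top"); save(t,"t9.png",s=1.25)
print(traypose(t,(335,425),(370,425),(152,195),(110,262),452)); o=env.get_obs(); print(o["tool_pos"],o["time_s"],o["force"])
E
```

```text
(array([ 0.6280135 , -0.24586616], dtype=float32), np.float32(-0.13553576), np.float32(-0.04937414), np.float32(0.20861627), array([ 0.5276353 , -0.40562916], dtype=float32))
[0.38224929 0.23422445 0.23169472] 21.35 [-4.68687725  1.11975274 -0.5933424 ]
```

View pics/t9.png

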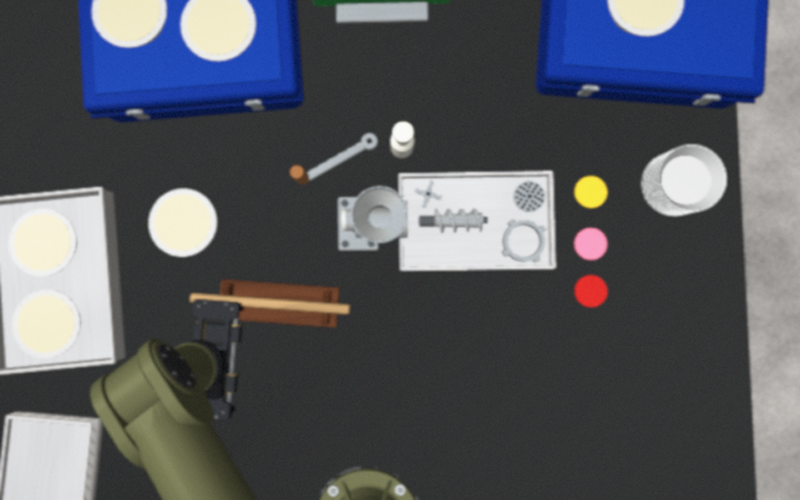

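The final view shows the worm in the tray at (453,220), the pin in its rest at (192,298)-(348,309), and the bystanders where they were. I hand the job in.

```bash
python3 -c "
from cell import env
print(env.sign_off())"
```

```text
the job is handed in; nothing more can be done
None
```

The job is handed in: the tray stands square under the mincer's mouth, the worm was pushed out with the pin and lies in the tray with the other parts, the pin is back in its rest, and the crank, bowl and stomper were left where they were.

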